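# Fold down the ratchet stock support

## Robot

A 6-joint arm with a two-finger parallel gripper is mounted at the origin on the work surface; the furniture and walls round the work are solid. World frame = base frame: x ahead of the robot, y to its left, z up, the work surface at z = 0. Lengths are in m, angles in rad, forces in N, time in s.
With the tool pointing down it reaches from about 0.375 to 0.9 m from the base axis. Payload 3.1 kg.
Tool frame: the origin (TCP) lies at the centre of the arm's flange, where the gripper is bolted on; the fingertips stand 173 mm ahead of it and the grasp point (between the pads) lies 155 mm ahead of it (tip_extent is the distance from the TCP to the fingertips, in m); z points along the fingers, y is the direction in which the jaws open and shut (so a half turn about z gives the same grasp; the last joint's range is limited). The gripper opens to 85 mm and grips with 20 to 120 N. Pads are 22 mm wide; open, the fingers measure 114 mm over their backs; the gripper's body (76 mm by 85 mm) begins 54 mm behind the grasp point. The pads swing forward as they close: fully open they stand 13 mm farther back than shut.
Start: joints at [-1.331, 0.527, 1.433, -0, 1.181, -0.178], TCP at [0.254, -0.571, 0.405] pointing down, gripper open.
Joint ranges: [-3.08, 3.08], [-0.75, 2.2], [0.22, 2.44], [-1.43, 4.57], [0, 2.65], [-2.85, 2.85]. Speed limits (rad/s): [2.79, 2.79, 3.14, 3.14, 3.14, 3.14].

## Interface

Orientations are given as a unit quaternion [x, y, z, w].
In Python, from station import sense, snapshot, sign_off, tip_extent gives the robot as it stands. The module is installed in compiled form; this text tells all that it offers.
- The arm moves only by the tool servo_tool, never from a script. Its argument "rows" is a list of rows, each a list of 3 entries, a list of its own where there are three numbers: the shift along the tool's x, y, z in mm, then the turn about the tool's z in degrees, then the opening, from -1 (shut) to 1 (fully open), so that 0 is half open. A call has 1 to 8 rows; each row is the pose to reach, as a shift and turn from the pose measured when the call began, along the tool's axes at that moment; what a row does not reach only later rows make up. A row lasts 1/10 s, in which the tool goes at most 50 mm and 8.59 degrees, less where a joint would pass 70% of its speed; a pose out of reach is approached as far as the arm can. A call with a gripper value outside its range is refused whole. The fingers move at their own pace and stop on an object; "force" is the grip in N (left out, the last holds). Time passes only in rows, so rows that repeat a pose let the fingers close. It gives the time, the measured TCP pose, the force and the opening at its end, in the units of the state.
- sense(): the state, without advancing time (a new reading comes with each control period).
- snapshot(name): name is "scene" or "top"; returns a dict with "image" (420x560x3 uint8, blue, green, red), "z_map" (420x560 float32, m along the optical axis (not along the pixel's ray), 0 where there is no reading), "vertical_fov" (degrees; the focal length in pixels is half the picture's height over the tangent of half this angle, whatever the lens; pixels are square), "cx", "cy" (the principal point, pixels), "cam_to_world" (4x4, takes a point from camera to world coordinates). Camera axes: x right, y down, z forward; pixel columns grow to the right and rows downward; lengths in m; the calibration is good to about 2 mm. A picture is of the moment at which its call begins.
- sign_off(): hands the job in, once; it reports no verdict.
The state is a dict: "t": time; "q": joint angles; "qd": joint speeds; "tau": joint torques, N m; "tcp_pos": TCP position; "tool_rot": TCP orientation; "force": force on the tool from outside, world axes, zero at the start; "ft_torque": the same for the moment, N m; "finger_gap": opening from 0.0 (shut) to 1.0 (fully open).
Only numpy, scipy, OpenCV 4.12 (cv2) and the standard library are available. Lean on these libraries where they do the work, as an engineer would, in place of code of your own. Each camera call takes 0.05 s, during which the arm holds its last target. There are 200 camera calls.

## Task

Fold away the roller support that stands bolted to the bench: press the tail of its pawl down so that the pawl snaps free of the ratchet teeth, then push the raised arm all the way down onto its rubber rest, and at last press the pawl's nose back down so that it snaps into the teeth again. Only press and push from above, without forcing anything: never lift the arm, and leave the weight, the bottle and the mortar standing where they are.

Things in the scene. Friction and masses are not known exactly. Their poses are not given: they have to be found in the camera images.
- support: Roller support for long stock, fixed to the bench: grey base plate 205 x 68 x 10 mm, two upright cheeks, steel ratchet wheel with arm, and pawl. Origin: on the bench straight below the arm's hinge. x runs along the base from the pawl's tail (-x) to the arm's roller end (+x), z up; the base spans x = -100 to +105 mm. A rubber-capped rest post 65 mm tall stands at x = +78 mm.
- hinge (a point): Axis of the arm's hinge and ratchet wheel (68 mm diameter over the teeth), 75 mm above the bench. The axis runs along the support's y.
- roller (a point): Centre of the fixed steel roller (26 mm diameter, 58 mm long, along the support's y, in a fork 69 mm wide) at the arm's end: 145 mm along the arm from the hinge and 12 mm above the arm's centre line. It moves on a circle about the hinge; with the arm down the roller's top is 100 mm above the bench. As it starts, raised, its top is up to 206 mm up.
- support_arm (a joint): Arm angle above its rest, rad: 0 = level, down on the rubber rest; starts raised at 0.66 to 0.86. Stiff friction hinge: the arm stays where it is left. With the pawl free 1 to 6 N down on the roller moves it; with the pawl in the teeth it goes down less than a tooth (0.35 rad) and is then blocked.
- pawl (a joint): Pawl angle, rad: 0 = nose fully down in the teeth, 0.32 = tail fully down and nose thrown clear. An over-centre spring snaps it to the nearer end (it tips over at about 0.16) and holds it there; 3 to 12 N on the pad of the raised end throws it over. It starts at 0 to 0.1. The nose clears the tooth tips above about 0.1.
- pawl_tail (a point): Centre of the top of the tail pad, ribbed dark steel, 30 x 30 mm, at the pawl's end away from the arm, 55 mm from the pawl's pivot. 118 mm above the bench with the pawl in the teeth, about 18 mm lower when free. In the support's frame the pivot is at x = -60 mm, 103 mm up; the cheeks there are 115 mm tall and 36 mm wide overall.
- pawl_nose (a point): Centre of the top of the nose pad, smooth dark steel, 32 x 30 mm, above the ratchet wheel, 70 mm from the pawl's pivot. 126 mm above the bench with the pawl in the teeth; about 21 mm higher and tilted 0.32 rad when free.
- weight: Loose brass weight with a knob, 42 mm diameter, 46 mm tall; to be left alone. Origin at the centre of its underside.
- bottle: Loose brown bottle with a black cap, 54 mm diameter, 88 mm tall; to be left alone. Origin at the centre of its underside.
- mortar_1: Loose white porcelain mortar, 68 mm diameter, 44 mm tall; to be left alone. Origin at the centre of its underside.

How it is judged:
On the way, in this order (a step that is already met when the one before it is completed fails the run):
1. the pawl's tail is pressed down and the nose stays thrown clear of the teeth while the arm is still raised (value of joint pawl above 0.22 rad and value of joint support_arm above 0.1 rad), for 0.2 s.
2. the arm is pushed down onto its rest with the pawl free (value of joint support_arm below 0.035 rad and value of joint pawl above 0.22 rad), for 0.2 s.
3. the pawl's nose is pressed back into the teeth (value of joint pawl below 0.05 rad and value of joint support_arm below 0.045 rad), for 0.2 s.
At the end, for the whole second after the job is handed in: The arm lies on its rest (within 0.045 rad, about 6 mm at the roller) and the pawl's nose is back down in the teeth (within 0.05 rad) (all of step 3); the robot touches nothing.
It fails at once if the arm is lifted above the height at which it stood (value of joint support_arm above 0.9 rad).
It fails at once if the support is forced: more than 60 N from the fingers (contact force between the fingers and support above 60 N).
It fails at once if the weight, the bottle or the mortar is moved more than 15 mm or lifted (distance of any of weight, bottle, mortar_1 from where it was at the start of the episode above 0.015 m).
It also fails if it takes over 50 s, if anything falls off the work surface, if the arm or the gripper's body presses on something with over 40 N, if the wrist force passes 120 N, or if a joint passes its speed limit or range.

## Working session

There is one attempt and no reset: what is moved stays moved. The work goes in short steps, Python scripts to look and compute and a tool call to move; the robot and the scene stay as the last step left them, time stands still between calls to the robot, and variables do not carry over. Pictures are saved under pics/ and viewed, about 8 in all and at most 12, crops included, and the job is handed in when it is done.

Besides the shell and the picture viewer there is one more tool, called after "Emit:" as a command line: name --argument value ..., lists and objects as JSON in quotes. servo_tool: Moves the arm, as the interface text tells. Its arguments: {"type":"object","properties":{"rows":{"type":"array"},"force":{"type":"number"}},"required":["rows"]}

```bash
mkdir -p pics
cat > h.py <<'E'
import numpy as np, cv2
from station import sense, snapshot, sign_off, tip_extent
def pts(s):
    h,w=s["z_map"].shape; f=h/2/np.tan(np.radians(s["vertical_fov"])/2)
    v,u=np.mgrid[:h,:w]; z=s["z_map"]
    P=np.stack([(u-s["cx"])/f*z,(v-s["cy"])/f*z,z,np.ones_like(z)],-1)@np.array(s["cam_to_world"]).T
    P=P[...,:3]; P[z==0]=np.nan; return P
E
python3 - <<'E'
from h import *
for n in("top","scene"):
    s=snapshot(n); np.savez(n+"0.npz",im=s["image"],P=pts(s)); cv2.imwrite(f"pics/{n}0.png",s["image"])
    print(n,np.array(s["cam_to_world"]).round(3).tolist(),s["vertical_fov"],(s["z_map"]==0).mean())
x=sense();print(x["t"],x["tcp_pos"],x["tool_rot"],x["force"],x["finger_gap"],tip_extent)
E
```

```text
top [[0.03, -0.996, 0.079, 0.386], [-0.999, -0.027, 0.032, -0.091], [-0.03, -0.08, -0.996, 1.055], [0.0, 0.0, 0.0, 1.0]] 51.6205836104646 0.004034863945578232
scene [[0.465, -0.441, 0.768, -0.505], [-0.885, -0.228, 0.406, -0.59], [-0.004, -0.868, -0.496, 0.748], [0.0, 0.0, 0.0, 1.0]] 45.02905438575085 0.042491496598639454
0.1 [ 0.25354331 -0.57092084  0.40381178] [ 9.78260385e-01  2.07377935e-01 -2.15995621e-05 -1.00531758e-03] [-0.95422    -0.32727471 -0.8267439 ] 0.9959586245228316 0.1734
```

View pics/top0.png

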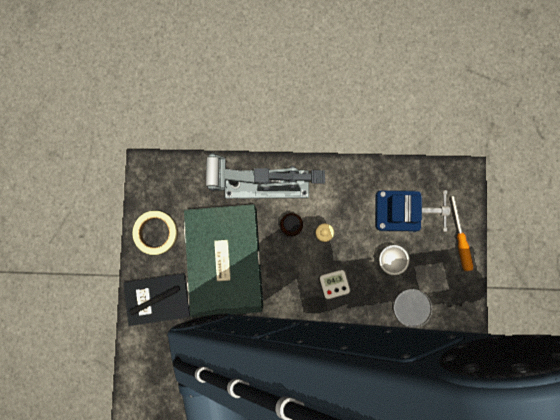

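View pics/scene0.png

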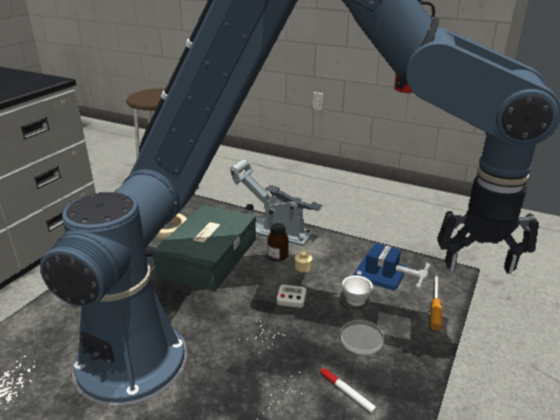

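The top view shows the support at about (205-325, 155-198): roller at (213,170), nose pad near (261,174) and tail pad near (318,176). The bottle is at (291,224), the weight at (325,232) and the mortar at (394,260). The scene view shows the arm raised, with its roller at (240,172) and the tail at (315,207).

Run:
```python
from h import *
d=np.load("top0.npz");im,P=d["im"],d["P"]
r=slice(145,210),slice(195,335)
cv2.imwrite("pics/crop1.png",cv2.resize(im[r],None,fx=5.5,fy=5.5,interpolation=cv2.INTER_CUBIC))
Q=P[r].reshape(-1,3);rr=np.indices(im.shape[:2])[:,r[0],r[1]].reshape(2,-1).T
def rep(n,m):
    q=Q[m];print(n,m.sum(),np.median(q,0).round(4),q.min(0).round(3),q.max(0).round(3),rr[m].mean(0).round(0))
z=Q[:,2]
rep("base",(z>.006)&(z<.014))
for a in np.arange(.09,.22,.01): 
    m=(z>a)&(z<=a+.01)
    if m.sum(): rep(f"{a:.2f}",m)
m=(z>.006)&(z<.014); print(cv2.minAreaRect((Q[m,:2]*1000).astype(np.float32)))
col=rr[:,1];t=(col>308)&(z>.09);rep("tail",t)
print("heights row176",[(c,P[176,c].round(3).tolist()) for c in range(205,328,5)])
```

```text
base 832 [ 0.5287 -0.003   0.0101] [ 0.496 -0.193  0.006] [0.626 0.139 0.014] [189. 264.]
0.09 97 [ 0.5357 -0.0498  0.0966] [ 0.53  -0.114  0.09 ] [0.567 0.008 0.1  ] [180. 274.]
0.10 259 [ 0.5489 -0.0989  0.1083] [ 0.525 -0.162  0.1  ] [0.572 0.025 0.11 ] [177. 295.]
0.11 405 [ 0.5479 -0.0942  0.1124] [ 0.529 -0.162  0.11 ] [0.572 0.028 0.12 ] [176. 292.]
0.12 178 [ 0.547  -0.0441  0.1261] [ 0.534 -0.079  0.12 ] [0.562 0.046 0.13 ] [175. 261.]
0.13 271 [ 0.5457 -0.0206  0.1339] [ 0.532 -0.051  0.13 ] [0.562 0.051 0.14 ] [175. 255.]
0.14 73 [0.5449 0.0398 0.1445] [0.509 0.03  0.14 ] [0.556 0.064 0.15 ] [174. 230.]
0.15 195 [0.5432 0.0546 0.1566] [0.51  0.043 0.15 ] [0.58  0.069 0.16 ] [173. 222.]
0.16 39 [0.5433 0.057  0.1611] [0.51  0.051 0.16 ] [0.578 0.063 0.17 ] [172. 221.]
0.17 98 [0.54   0.0636 0.1774] [0.506 0.059 0.171] [0.581 0.086 0.18 ] [173. 214.]
0.18 335 [0.543  0.0721 0.1854] [0.506 0.06  0.18 ] [0.581 0.085 0.19 ] [171. 212.]
0.19 7 [0.5295 0.0717 0.1903] [0.519 0.07  0.19 ] [0.564 0.075 0.192] [173. 211.]
((547.515380859375, -24.918624877929688), (348.2104797363281, 
[... 201 characters left out ...]
87]), (215, [0.533, 0.065, 0.184]), (220, [0.537, 0.059, 0.158]), (225, [0.539, 0.049, 0.153]), (230, [0.54, 0.04, 0.145]), (235, [0.541, 0.03, 0.14]), (240, [0.544, 0.021, 0.126]), (245, [0.545, 0.011, 0.121]), (250, [0.546, 0.0, 0.116]), (255, [0.543, -0.013, 0.135]), (260, [0.544, -0.023, 0.133]), (265, [0.544, -0.034, 0.135]), (270, [0.545, -0.044, 0.129]), (275, [0.545, -0.055, 0.129]), (280, [0.546, -0.066, 0.126]), (285, [0.548, -0.077, 0.118]), (290, [0.549, -0.087, 0.113]), (295, [0.549, -0.098, 0.114]), (300, [0.55, -0.109, 0.109]), (305, [0.55, -0.12, 0.11]), (310, [0.551, -0.131, 0.106]), (315, [0.551, -0.142, 0.11]), (320, [0.551, -0.153, 0.111]), (325, [0.571, -0.173, -0.001])]
```

View pics/crop1.png

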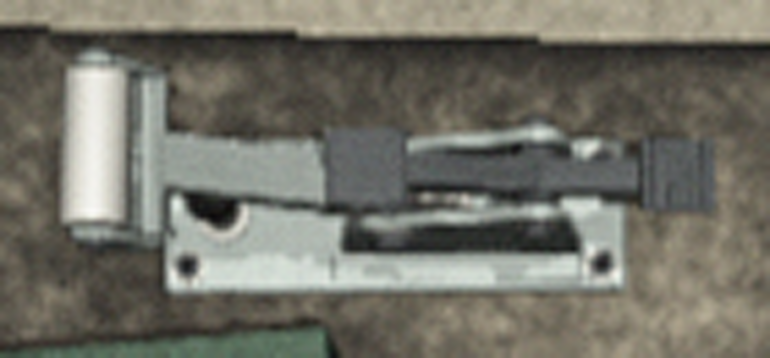

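Emit:
servo_tool --rows '[[[39,-23,0],3,-1],[[77,-46,0],6,-1],[[116,-70,0],9,-1],[[154,-93,0],12,-1],[[193,-116,0],15,-1],[[231,-139,0],18,-1],[[270,-163,0],21,-1],[[308,-186,0],24,-1]]' --force 30

```text
t: 0.9
tcp_pos: [0.4603, -0.2741, 0.404]
tool_rot: [1.0, -0.002, -0.0, -0.001]
force: [0.7, -0.2, 0.6]
finger_gap: 0.001
```

Emit:
servo_tool --rows '[[[30,-42,15],0,-1],[[60,-85,40],0,-1],[[90,-127,60],0,-1],[[90,-127,75],0,-1],[[90,-127,81],0,-1],[[90,-127,81],0,-1]]'

```text
t: 1.5
tcp_pos: [0.5501, -0.1469, 0.3219]
tool_rot: [1.0, -0.001, -0.002, -0.002]
force: [0.6, 0.3, 0.4]
finger_gap: 0.001
```

Run:
```python
from h import *
s=snapshot("scene");im=s["image"];P=pts(s)
cv2.imwrite("pics/scene1.png",cv2.resize(im[130:270,200:380],None,fx=4,fy=4,interpolation=cv2.INTER_CUBIC))
x=sense();print(x["t"],x["tcp_pos"],x["tcp_pos"][2]-tip_extent,x["force"])
```

```text
1.55 [ 0.55026585 -0.14772765  0.32293596] 0.1495359607007254 [-0.35326535 -0.60817688  0.16565256]
```

View pics/scene1.png

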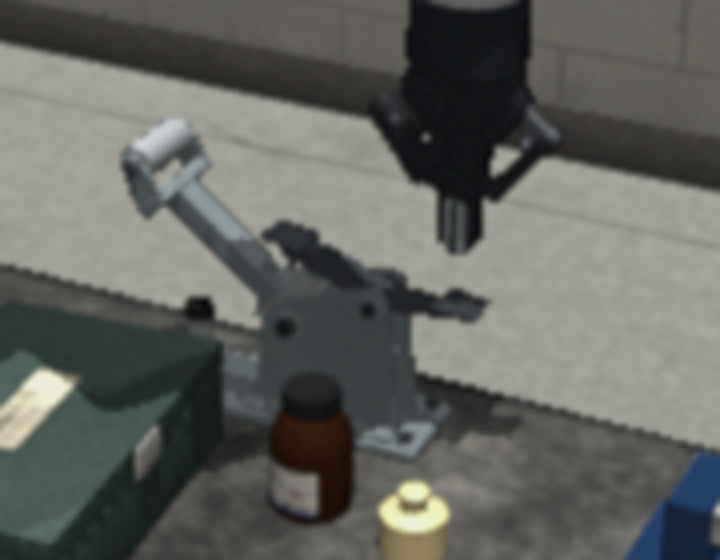

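Fingertips stand centred above the tail pad. Pressing down gently.

Emit:
servo_tool --rows '[[[0,3,12],0,-1],[[0,3,24],0,-1],[[0,3,32],0,-1],[[0,3,36],0,-1],[[0,3,39],0,-1],[[0,3,41],0,-1],[[0,3,43],0,-1],[[0,3,45],0,-1]]'

```text
t: 2.35
tcp_pos: [0.5503, -0.1505, 0.278]
tool_rot: [1.0, -0.002, -0.001, -0.001]
force: [0.5, 0.6, 1.0]
finger_gap: -0.004
```

Emit:
servo_tool --rows '[[[0,0,2],0,-1],[[0,0,4],0,-1],[[0,0,4],0,-1]]'

```text
t: 2.65
tcp_pos: [0.5505, -0.1503, 0.2751]
tool_rot: [1.0, -0.002, -0.0, -0.001]
force: [-1.9, 1.0, 6.2]
finger_gap: 0.0
```

Emit:
servo_tool --rows '[[[0,0,-15],0,-1],[[0,0,-50],0,-1],[[0,0,-90],0,-1],[[0,0,-110],0,-1],[[0,-50,-115],0,-1],[[0,-100,-115],0,-1],[[0,-100,-115],0,-1]]'

```text
t: 3.35
tcp_pos: [0.5498, -0.0455, 0.3906]
tool_rot: [1.0, 0.001, -0.001, -0.003]
force: [1.0, -0.3, -0.4]
finger_gap: -0.003
```

Run:
```python
from h import *
s=snapshot("scene");im=s["image"];P=pts(s)
cv2.imwrite("pics/scene2.png",cv2.resize(im[130:270,200:380],None,fx=4,fy=4,interpolation=cv2.INTER_CUBIC))
x=sense();print(x["t"],x["tcp_pos"],x["force"])
def reg(n,y0,y1,z0):
    m=(abs(P[...,0]-.547)<.03)&(P[...,1]>y0)&(P[...,1]<y1)&(P[...,2]>z0)&(P[...,2]<.21)
    if m.any(): print(n,m.sum(),np.median(P[m],0).round(3),P[m].max(0).round(3))
reg("tail",-.165,-.132,.08);reg("nose",-.04,-.008,.12);reg("roller",.055,.14,.15)
```

```text
3.4 [ 0.55036169 -0.04766857  0.39051344] [0.21860177 0.63723347 0.38055844]
tail 95 [ 0.544 -0.149  0.101] [ 0.565 -0.132  0.107]
nose 80 [ 0.54  -0.03   0.148] [ 0.562 -0.017  0.155]
roller 162 [0.548 0.064 0.182] [0.577 0.083 0.192]
```

View pics/scene2.png

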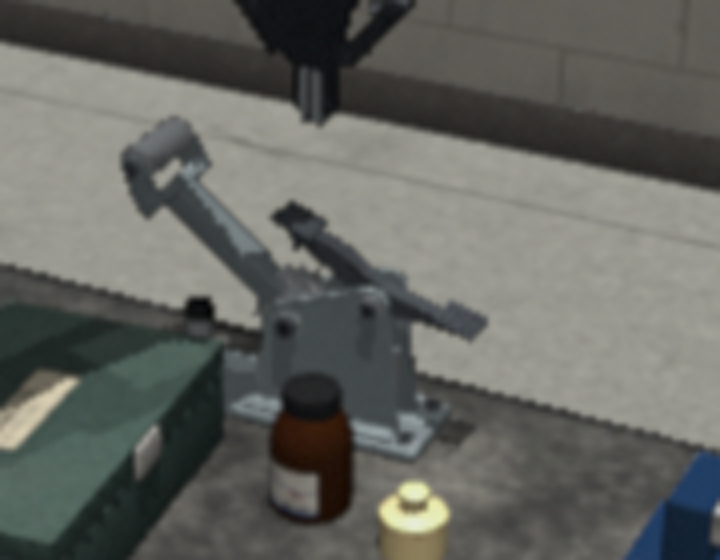

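Pawl is free: the nose is up at z 0.148 and the tail down at 0.101. Next, the roller.

Emit:
servo_tool --rows '[[[-3,-45,0],0,-1],[[-6,-90,0],0,-1],[[-6,-124,0],0,-1],[[-6,-124,10],0,-1],[[-6,-124,18],0,-1],[[-6,-124,18],0,-1]]'

```text
t: 4.0
tcp_pos: [0.5439, 0.0751, 0.3713]
tool_rot: [1.0, 0.0, -0.002, -0.001]
force: [-1.0, -0.3, -0.5]
finger_gap: -0.001
```

Emit:
servo_tool --rows '[[[0,-2,8],0,-1],[[0,-5,14],0,-1],[[0,-9,20],0,-1],[[0,-14,27],0,-1],[[0,-18,34],0,-1],[[0,-22,41],0,-1],[[0,-25,47],0,-1],[[0,-28,53],0,-1]]'

```text
t: 4.8
tcp_pos: [0.544, 0.1032, 0.3182]
tool_rot: [1.0, -0.0, -0.002, -0.001]
force: [-1.1, 2.5, 3.7]
finger_gap: 0.001
```

Emit:
servo_tool --rows '[[[0,-3,7],0,-1],[[0,-5,14],0,-1],[[0,-7,21],0,-1],[[0,-8,28],0,-1],[[0,-9,34],0,-1],[[0,-10,39],0,-1],[[0,-10,42],0,-1],[[0,-10,43],0,-1]]'

```text
t: 5.6
tcp_pos: [0.5438, 0.1132, 0.2747]
tool_rot: [1.0, -0.0, -0.002, -0.001]
force: [-0.2, 1.8, 2.0]
finger_gap: 0.001
```

Emit:
servo_tool --rows '[[[0,0,1],0,-1],[[0,0,2],0,-1],[[0,0,2],0,-1]]'

```text
t: 5.9
tcp_pos: [0.5437, 0.1132, 0.2733]
tool_rot: [1.0, -0.0, -0.002, -0.001]
force: [-0.6, 1.1, 4.6]
finger_gap: -0.001
```

Emit:
servo_tool --rows '[[[0,0,1],0,-1],[[0,0,2],0,-1],[[0,0,2],0,-1]]'

```text
t: 6.2
tcp_pos: [0.5437, 0.1132, 0.2731]
tool_rot: [1.0, -0.0, -0.002, -0.001]
force: [-2.7, 1.4, 12.7]
finger_gap: 0.003
```

The arm is bottomed: the force rises with the tip at z 0.0997, against 0.100 expected. Backing off and moving above the nose.

Emit:
servo_tool --rows '[[[0,0,-10],0,-1],[[0,0,-45],0,-1],[[0,0,-80],0,-1],[[0,0,-90],0,-1],[[1,45,-90],0,-1],[[2,90,-90],0,-1],[[2,138,-90],0,-1],[[2,138,-90],0,-1]]'

```text
t: 7.0
tcp_pos: [0.5463, -0.0303, 0.3624]
tool_rot: [1.0, -0.003, -0.001, 0.0]
force: [0.8, 0.6, 0.4]
finger_gap: -0.0
```

Run:
```python
from h import *
s=snapshot("scene");im=s["image"];P=pts(s)
cv2.imwrite("pics/scene3.png",cv2.resize(im[130:270,200:380],None,fx=4,fy=4,interpolation=cv2.INTER_CUBIC))
x=sense();print(x["t"],x["tcp_pos"],x["force"])
def reg(n,y0,y1,z0,z1):
    m=(abs(P[...,0]-.547)<.04)&(P[...,1]>y0)&(P[...,1]<y1)&(P[...,2]>z0)&(P[...,2]<z1)
    if m.any(): print(n,m.sum(),np.median(P[m],0).round(3),P[m].max(0).round(3))
reg("tail",-.165,-.132,.08,.21);reg("nose",-.05,-.00,.138,.17);reg("roller",.095,.14,.085,.2)
```

```text
7.05 [ 0.54588542 -0.02795155  0.36228656] [ 0.1587801  -0.47233835  0.16580784]
tail 89 [ 0.544 -0.149  0.1  ] [ 0.563 -0.133  0.106]
nose 94 [ 0.543 -0.033  0.147] [ 0.56  -0.017  0.154]
roller 146 [0.537 0.105 0.097] [0.575 0.123 0.104]
```

View pics/scene3.png

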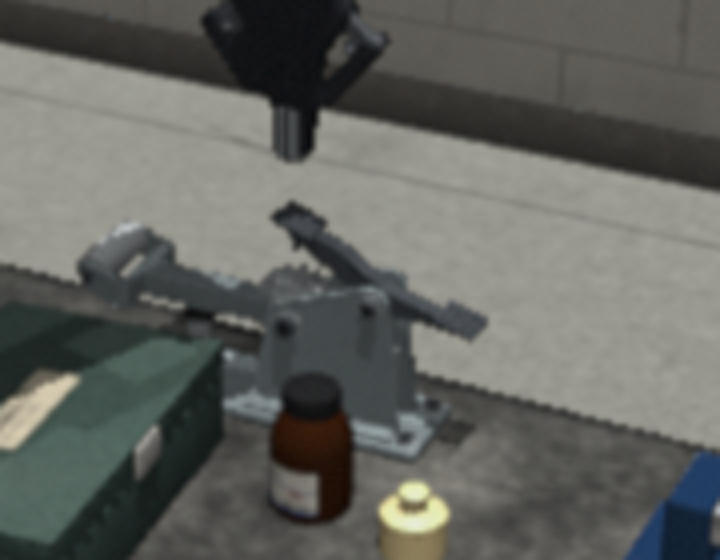

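The arm is down (roller top at about z 0.10) and the pawl still free. Fingers stand above the nose pad; pressing.

Emit:
servo_tool --rows '[[[0,-3,18],0,-1],[[0,-3,32],0,-1],[[0,-3,39],0,-1],[[0,-3,45],0,-1],[[0,-3,50],0,-1],[[0,-3,54],0,-1],[[0,-3,58],0,-1],[[0,-3,60],0,-1]]'

```text
t: 7.85
tcp_pos: [0.5456, -0.0249, 0.3019]
tool_rot: [1.0, -0.003, -0.002, -0.001]
force: [0.7, 0.3, 0.4]
finger_gap: -0.002
```

Emit:
servo_tool --rows '[[[0,0,1],0,-1],[[0,0,2],0,-1],[[0,0,3],0,-1],[[0,0,3],0,-1]]'

```text
t: 8.25
tcp_pos: [0.5457, -0.0249, 0.2994]
tool_rot: [1.0, -0.003, -0.002, -0.001]
force: [-1.2, 0.7, 2.6]
finger_gap: -0.002
```

Emit:
servo_tool --rows '[[[0,0,1],0,-1],[[0,0,2],0,-1],[[0,0,2],0,-1]]'

```text
t: 8.55
tcp_pos: [0.5456, -0.0248, 0.299]
tool_rot: [1.0, -0.003, -0.001, -0.001]
force: [-3.0, 0.8, 11.4]
finger_gap: -0.002
```

Emit:
servo_tool --rows '[[[0,0,-10],0,-1],[[0,0,-45],0,-1],[[0,0,-90],0,-1],[[0,40,-110],0,-1],[[0,80,-110],0,-1],[[0,80,-110],0,-1],[[0,80,-110],0,-1]]'

```text
t: 9.25
tcp_pos: [0.5453, -0.1058, 0.409]
tool_rot: [1.0, -0.004, -0.001, -0.001]
force: [-0.4, -0.4, 0.1]
finger_gap: 0.003
```

Run:
```python
from h import *
s=snapshot("scene");im=s["image"];P=pts(s);d0=np.load("scene0.npz")["im"]
cv2.imwrite("pics/scene4.png",cv2.resize(im[130:320,200:400],None,fx=3,fy=3,interpolation=cv2.INTER_CUBIC))
x=sense();print(x["t"],x["tcp_pos"],x["force"])
def reg(n,y0,y1,z0,z1):
    m=(abs(P[...,0]-.547)<.04)&(P[...,1]>y0)&(P[...,1]<y1)&(P[...,2]>z0)&(P[...,2]<z1)
    if m.any(): print(n,m.sum(),np.median(P[m],0).round(3),P[m].max(0).round(3))
reg("tail",-.165,-.132,.08,.21);reg("nose",-.04,-.00,.118,.17);reg("roller",.095,.14,.085,.2)
```

```text
9.3 [ 0.54516154 -0.10490777  0.40867006] [-1.0963126   0.29150938  0.16732981]
tail 85 [ 0.544 -0.148  0.119] [ 0.568 -0.132  0.122]
nose 84 [ 0.54  -0.025  0.127] [ 0.56  -0.007  0.13 ]
roller 142 [0.536 0.105 0.097] [0.576 0.124 0.103]
```

View pics/scene4.png

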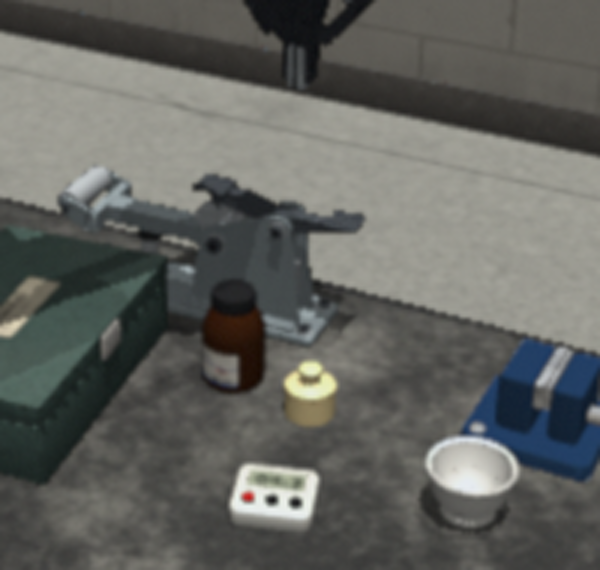

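The arm is down. The tail is at z 0.119 (118 mm nominal) and the nose at 0.127 (126 mm nominal), so the pawl is back in the teeth. The loose items stand as before and the gripper is clear.

```bash
python3 -c "
from station import sign_off; print(sign_off())"
```

```text
the job is handed in; nothing more can be done
None
```

The roller support is folded away and the job is handed in; the hand-in itself gave no verdict. I used shut fingers from above to press the pawl's tail, push the roller down along its arc, and press the nose back in. This took about 9.3 s of the 50 s.

**Pawl freed:** with the arm still raised, the nose measured 0.148 m up and the tail 0.101 m, so the pawl had snapped over.

**Arm down:** it stopped on the rest with the fingertips at 0.0997 m, against 0.100 m expected. The pawl was still free at that point.

**Pawl back in the teeth:** at the end the nose measured 0.127 m and the tail 0.119 m, against 0.126 m and 0.118 m nominal. The roller top stayed at about 0.10 m.

**Forces and surroundings:** the highest force reading at the end of a move was about 13 N. The bottle, weight and mortar look untouched in the last picture (judged by eye, not measured), and the gripper stands clear of everything.

No check failed or disagreed beyond a millimetre or two of measurement noise.

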